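Lift the boiled egg out of its cup with the tongs

ROBOT

A 6-joint arm with a two-finger parallel gripper is mounted at the origin on a cart in front of the work surface, level with it; the furniture and walls round the work are solid. World frame = base frame: x ahead of the robot, y to its left, z up, the work surface at z = 0. Lengths are in m, angles in rad, forces in N, time in s.
With the tool pointing down it reaches from about 0.375 to 0.9 m from the base axis. Payload 3.1 kg.
Tool frame: the origin (TCP) lies at the very end of the fingers, on their centre line; the grasp point (between the pads) lies 19 mm behind it; z points along the fingers, y is the line along which they close (so a half turn about z gives the same grasp; the last joint's range is limited). The gripper opens to 87 mm and grips with 3 to 60 N. Pads are 19 mm wide; open, the fingers measure 117 mm over their backs; the gripper's body (75 mm by 190 mm) begins 51 mm behind the grasp point.
Start: joints at [-1.282, 0.527, 1.433, -0, 1.181, -0.178], TCP at [0.282, -0.558, 0.223] pointing down, gripper open.
Joint ranges: [-3.08, 3.08], [-0.75, 2.2], [0.22, 2.44], [-1.43, 4.57], [0, 2.65], [-2.85, 2.85]. Speed limits (rad/s): [2.79, 2.79, 3.14, 3.14, 3.14, 3.14].

INTERFACE

Orientations are given as a unit quaternion [x, y, z, w].
In Python, from rig import robot gives the robot as it stands. The module is installed in compiled form; this text tells all that it offers.
- The arm moves only by the tool servo_tool, never from a script. Its argument "rows" is one flat list of numbers, 5 for each row, row after row: the closure, from -1 (fully open) to 1 (shut), so that 0 is half open, then the shift along the tool's x, y, z in m, then the turn about the tool's z in degrees. A call has 1 to 5 rows; each row shifts and turns the commanded pose from where the row before left it, along the tool's axes as they then stand; what a row does not reach is not made up. A row lasts 1/12 s, in which the tool goes at most 41.7 mm and 7.16 degrees, less where a joint would pass 70% of its speed; a pose out of reach is approached as far as the arm can. A call with a gripper value outside its range is refused whole. The fingers move at their own pace and stop on an object; "newtons" is the grip in N (left out, the last holds). Time passes only in rows, so rows that do not move let the fingers close. It gives the time, the measured TCP pose, the force, the opening and the grip force at its end, in the units of the state.
- robot.get_obs(): the state, without advancing time (a new reading comes with each control period).
- robot.camera(name): name is "scene" or "top" or "wrist"; returns a dict with "pixels" (400x640x3 uint8, red, green, blue), "intrinsics" (3x3 intrinsics, pixels), "rvec" (rotation vector, rad) and "tvec" (3), from world to camera coordinates, as OpenCV has them; the wrist camera has in their place "mount" (4x4, takes a point from camera to tool coordinates, whose origin is the TCP and whose axes are the flange's). Camera axes: x right, y down, z forward; pixel columns grow to the right and rows downward; lengths in m; the calibration is good to about 2 mm. A picture is of the moment at which its call begins: read the wrist's pose just before it. There is no depth.
- robot.hand_in(): hands the job in; it is judged then, once.
Trained networks look in a picture, given as the dict that the camera call returned (one of the last four; its "shot" number tells which), for a name from the list of things; names that differ only in an ending like _2 or _b are one class to them, and where a whole thing is asked for, a point or a joint stands for the part that bears it (a point fixed in the world has none). Each returns a list of dicts, best first, with "score" (0 to 1); they miss things now and then, are a little off and sometimes report something else, mostly with a low value. They report only what shows in the picture. A call takes as long as a camera call.
- robot.spot_in(picture, query): "at" ([x, y, z] in m, in world coordinates, good to about 4 mm: the middle of the surface that is visible of it).
- robot.outline_of(picture, query): "region" (400x640 bool, what is visible of it).
- robot.place_of(picture, query): "at" ([x, y, z] in m, in world coordinates, good to about 4 mm: a listed point, or the origin of a listed thing).
The state is a dict: "time": time; "q": joint angles; "joint_velocities": joint speeds; "joint_torque": joint torques, N m; "position": TCP position; "tool_rot": TCP orientation; "ft_force": force on the tool from outside, world axes, zero at the start; "moment": the same for the moment, N m; "grip_width": finger opening in m; "grip_force": force on a finger pad.
Only numpy, scipy, OpenCV 4.12 (cv2) and the standard library are available. Lean on these libraries where they do the work, as an engineer would, in place of code of your own. Each camera call takes 0.05 s, during which the arm holds its last target. There are 200 camera calls.

TASK

Pick up the kitchen tongs, close them on the boiled egg that stands in one of the two egg cups, lift it out and carry it over to the bowl. Finish holding it there: the egg still clasped in the tongs, above the middle of the bowl and about 20 cm above the worktop, nothing let go or put down. Never touch the egg with the gripper itself, and leave the cups, the bowl and everything else standing where they are.

Things in the scene. Friction and masses are not known exactly. Their poses are not given: they have to be found in the camera images.
- tongs: Kitchen tongs lying on their side on the worktop: two flat steel arms with black handle sleeves, joined by a sprung pivot at one end, jaws at the other; 214 mm long, 100 g. Origin midway between the handles at the underside; x from the pivot (95 mm behind the origin) towards the jaws, y across the arms, z up.
- tongs_grip (a point): Point midway between the two handles, 13 mm above the underside of the tongs, near the centre of mass: grip here from above, across both handles. Axes as the tongs. The sleeves are 26 mm high, 4 mm thick, and reach 55 mm to either side along x; at rest they are about 54 mm apart over their outsides here.
- tongs_jaws (a point): Point midway between the jaws, 100 mm ahead of tongs_grip, same height and axes. The jaws are plates 14 mm high (6 to 20 mm above the underside of the tongs), each bent to a shallow V 28 mm long in x that clasps the egg; at rest about 85 mm apart inside, 100 mm over their outsides.
- tongs_arm (a joint): How far the tongs are closed, rad: 0 at rest, about 0.25 on the egg, 0.36 at the stop. Jaws close twice as far as the handles: with handles squeezed to 46 mm the jaws are about 65 mm apart, on the egg the handles measure about 30 mm. A spring opens them: squeeze 2.5 N to start, about 6.5 N on the egg.
- egg_center (a point): Centre (half-way up) of the boiled egg: pale, 58 mm high, 60 g, standing upright with its blunt end down in an egg cup. It is widest, 44 mm across, 3 mm below this point. The cup's rim is about 16 mm below this point.
- egg_cup: White egg cup that holds the egg, loose: 46 mm high, 44 mm across the rim, 38 mm clear inside, 150 g. Origin at the centre of its underside, z up.
- empty_cup: A second egg cup of the same kind, empty. Origin at the centre of its underside.
- bowl_middle (a point): Wide-rimmed cream bowl, 214 mm across, 42 mm high. This point is on its axis at the height of the rim.
- egg: The egg again, origin at its lowest point, 29 mm below egg_center.
- bowl: The bowl again, origin at the centre of its underside. Left of the bowl and right of the egg cups the open cabinet doors stand out over the worktop, to about 0.6 m from the base axis: draw the arm in before swinging past them.
- salt_mill: White salt mill, 66 mm across and 187 mm high, a bystander behind the work. Origin at its underside.
- honey: Honey jar with a dark lid, 63 mm across and 94 mm high, a bystander. Origin at its underside.
- lemon: Lemon, 78x55x56 mm, a bystander on the left. Origin at its underside.
- garlic: Head of garlic, 60 mm, a bystander on the right. Origin at its underside.

How it is judged:
By the outcome, as a careful person would: the job done as asked, in the order asked, and still so for the second after the job is handed in, while the arm keeps its last pose, push and grip.
It also fails if it takes over 48 s, if anything falls off the work surface, if the arm or the gripper's body presses on something with over 40 N, if the wrist force passes 120 N, or if a joint passes its speed limit or range.

## Working session

There is one attempt and no reset: what is moved stays moved. The work goes in short steps, Python scripts to look and compute and a tool call to move; the robot and the scene stay as the last step left them, time stands still between calls to the robot, and variables do not carry over. Pictures are saved under pics/ and viewed, at most 10 in all, crops included, and the job is handed in when it is done.

Besides the shell and the picture viewer there is one more tool, called after "Call:" in YAML: its name, and indented under it one key for each argument. servo_tool: Moves the arm, as the interface text tells. Its arguments: {"type":"object","properties":{"rows":{"type":"array","items":{"type":"number"}},"newtons":{"type":"number"}},"required":["rows"]}

```bash
mkdir -p pics
python3 - <<'E'
from rig import robot
import cv2,numpy as np
o=robot.get_obs();print(o['time'],o['position'],o['tool_rot'],o['grip_width'],o['q'])
for n in ['top','scene']:
    p=robot.camera(n); cv2.imwrite(f'pics/{n}0.png',p['pixels'][:,:,::-1])
    for q in ['tongs','tongs_grip','tongs_jaws','egg_center','egg_cup','empty_cup','bowl_middle','salt_mill','honey','lemon','garlic']:
        print(n,q,[(np.round(r['at'],3).tolist(),round(r['score'],2)) for r in robot.place_of(p,q)][:3])
E
```

```text
0.0 [ 0.28164452 -0.55714853  0.22159217] [ 9.72772158e-01  2.31761142e-01 -4.99654125e-05 -1.04793880e-03] 0.0871239565463198 [-1.28151037e+00  5.28445148e-01  1.43387829e+00  1.75875794e-05
  1.18136741e+00 -1.78496454e-01]
top tongs [([0.455, -0.083, 0.001], 0.55)]
top tongs_grip [([0.462, -0.081, 0.014], 0.56)]
top tongs_jaws [([0.773, -0.108, -0.001], 0.73)]
top egg_center [([0.613, -0.168, 0.062], 0.76)]
top egg_cup [([0.617, -0.169, 0.002], 0.46), ([0.771, -0.108, 0.0], 0.21)]
top empty_cup [([0.63, -0.065, -0.001], 0.62)]
top bowl_middle [([0.617, 0.233, 0.043], 0.55)]
top salt_mill [([0.773, -0.106, 0.002], 0.91)]
top honey [([0.719, 0.048, 0.005], 0.71)]
top lemon [([0.394, 0.333, 0.002], 0.75), ([0.618, -0.171, 0.036], 0.54), ([0.46, -0.084, 0.015], 0.27)]
top garlic [([0.619, 0.238, -0.001], 0.71), ([0.414, -0.33, 0.002], 0.61)]
scene tongs []
scene tongs_grip []
scene tongs_jaws [([0.453, 0.016, 0.013], 0.45)]
scene egg_center [([0.612, -0.165, 0.062], 0.56)]
scene egg_cup [([0.39, 0.334, 0.001], 0.56)]
scene empty_cup [([0.63, -0.058, -0.003], 0.58)]
scene bowl_middle [([0.614, 0.238, 0.04], 0.78)]
scene salt_mill [([0.772, -0.106, 0.001], 0.64)]
scene honey []
scene lemon [([0.39, 0.329, -0.0], 0.65)]
scene garlic [([0.418, -0.331, -0.003], 0.63)]
```

View pics/top0.png

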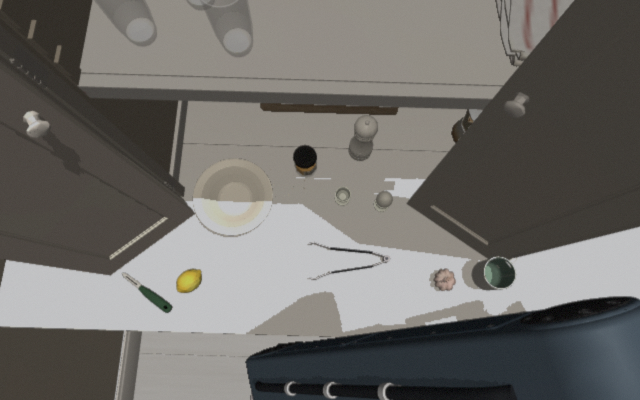

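View pics/scene0.png

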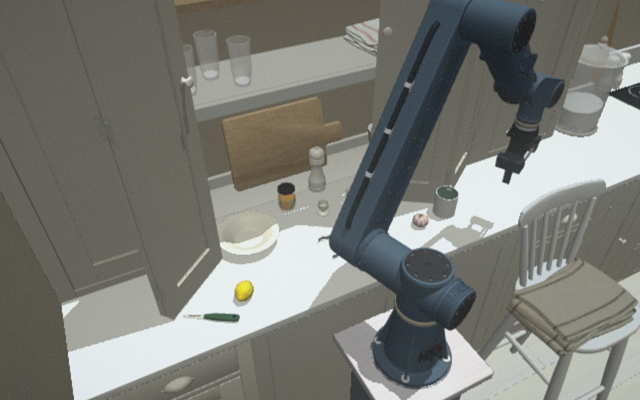

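The top view shows the tongs with the pivot near (387,259) and the jaws near (312,245) and (312,278). They point along world +y. The egg is at (384,199), the empty cup at (343,195), and the bowl at (233,197). In the scene view the arm hides the egg and the tongs. First I draw the arm in.

Call:
servo_tool:
  rows: [-1,0,-0.04,0,0,-1,0,-0.04,0,0,-1,0,-0.04,0,0,-1,0,-0.04,0,0,-1,0,0,0,0]

```text
time: 1.62
position: [0.2063, -0.4027, 0.2204]
tool_rot: [0.973, 0.232, -0.0, -0.009]
ft_force: [-0.7, 1.0, 0.5]
grip_width: 0.0873
grip_force: 0.0
```

```bash
cat > h.py <<'E'
from rig import robot
import cv2,numpy as np
from scipy.spatial.transform import Rotation as R
def pose():
    o=robot.get_obs();return o,R.from_quat(o['tool_rot']).as_matrix(),np.array(o['position'])
def cam(n):
    o,Rt,p=pose(); c=robot.camera(n)
    if n=='wrist':
        M=np.array(c['mount']);Rc=Rt@M[:3,:3];C=Rt@M[:3,3]+p
    else:
        Rw=cv2.Rodrigues(np.array(c['rvec']))[0];Rc=Rw.T;C=-Rc@np.ravel(c['tvec'])
    return c,Rc,C
def ray(c,Rc,C,uv,z):
    K=np.array(c['intrinsics']);uv=np.atleast_2d(np.array(uv,float))
    d=np.c_[(uv[:,0]-K[0,2])/K[0,0],(uv[:,1]-K[1,2])/K[1,1],np.ones(len(uv))]@Rc.T
    return C+d*((z-C[2])/d[:,2])[:,None]
E
python3 - <<'E'
from h import *
c,Rc,C=cam('top')
print(np.round(ray(c,Rc,C,[(387,259),(312,244),(312,278),(330,248),(330,273),(372,254),(372,265)],.013),3))
for r in robot.outline_of(c,'tongs'):
    v,u=np.nonzero(r['region']);P=ray(c,Rc,C,np.c_[u,v],.02);print(r['score'],len(u),P.min(0),P.max(0),P.mean(0))
print(C,pose()[2])
E
```

```text
[[ 0.462 -0.182  0.013]
 [ 0.495  0.019  0.013]
 [ 0.406  0.015  0.013]
 [ 0.486 -0.03   0.013]
 [ 0.42  -0.032  0.013]
 [ 0.474 -0.142  0.013]
 [ 0.445 -0.142  0.013]]
0.42 206 [ 0.60675669 -0.07780427  0.02      ] [ 0.65524841 -0.04185687  0.02      ] [ 0.63134827 -0.0596669   0.02      ]
[ 0.33549677 -0.00816267  1.12334243] [ 0.20919977 -0.41331345  0.22272203]
```

Call:
servo_tool:
  rows: [-1,0,0,0,-6.64,-1,0,0,0,-6.64,-1,0,0,0,-6.64,-1,0,0,0,-6.64,-1,0,0,0,-6.64]

```text
time: 2.13
position: [0.2105, -0.4177, 0.2231]
tool_rot: [0.865, 0.503, -0.0, 0.002]
ft_force: [-0.0, -0.2, -0.8]
grip_width: 0.0867
grip_force: 0.0
```

Call:
servo_tool:
  rows: [-1,0,0,0,-6.64,-1,0,0,0,-6.64,-1,0,0,0,-6.64,-1,0,0,0,-6.64,-1,0,0,0,-6.64]

```text
time: 2.55
position: [0.2105, -0.4177, 0.2231]
tool_rot: [0.685, 0.729, -0.001, 0.001]
ft_force: [0.1, -0.2, -0.1]
grip_width: 0.0866
grip_force: 0.0
```

Call:
servo_tool:
  rows: [-1,0.026,0.022,0,0,-1,0.026,0.022,0,0,-1,0.026,0.022,0,0,-1,0.026,0.022,0,0,-1,0.026,0.022,0,0]

```text
time: 2.97
position: [0.3146, -0.2802, 0.2232]
tool_rot: [0.687, 0.726, -0.0, 0.002]
ft_force: [0.8, 0.0, -0.0]
grip_width: 0.0871
grip_force: 0.0
```

Call:
servo_tool:
  rows: [-1,0.026,0.022,0,0,-1,0.026,0.022,0,0,-1,0.026,0.022,0,0,-1,0.026,0.022,0,0,-1,0.026,0.022,0,0]

```text
time: 3.38
position: [0.4181, -0.1431, 0.2233]
tool_rot: [0.687, 0.727, 0.0, 0.002]
ft_force: [0.3, -0.1, 0.1]
grip_width: 0.0866
grip_force: 0.0
```

Call:
servo_tool:
  rows: [-1,0.026,0.022,0,0,-1,0.026,0.022,0,0,-1,0,0,0,0,-1,0,0,0,0]

```text
time: 3.72
position: [0.4586, -0.0883, 0.2229]
tool_rot: [0.686, 0.728, 0.0, 0.001]
ft_force: [0.2, 0.6, -0.8]
grip_width: 0.087
grip_force: 0.0
```

Run:
```python
from h import *
c,Rc,C=cam('wrist');cv2.imwrite('pics/w1.png',c['pixels'][:,:,::-1])
o,Rt,p=pose();print(p,Rt.round(3).tolist(),C,np.array(c['intrinsics']).round(1).tolist())
for q in ['tongs_grip','tongs_jaws','egg_center']: print(q,[(np.round(r['at'],3),round(r['score'],2)) for r in robot.place_of(c,q)])
```

```text
[ 0.45750848 -0.08904607  0.22271728] [[-0.058, 0.998, 0.001], [0.998, 0.058, -0.001], [-0.001, 0.001, -1.0]] [ 0.45389175 -0.02188849  0.38503076] [[281.2, 0.0, 318.2], [0.0, 281.2, 200.3], [0.0, 0.0, 1.0]]
tongs_grip [(array([ 0.617, -0.167,  0.063]), 0.45)]
tongs_jaws []
egg_center [(array([ 0.618, -0.168,  0.062]), 0.55)]
```

View pics/w1.png

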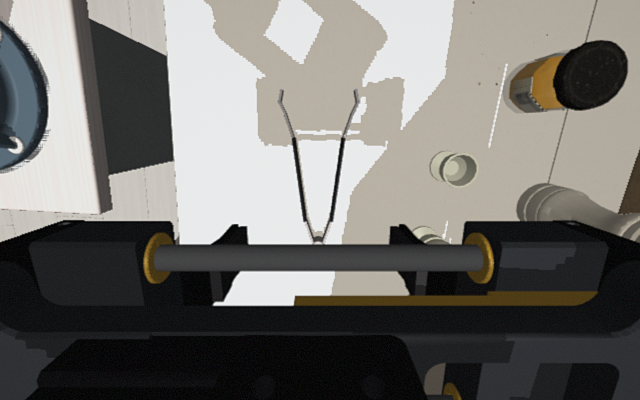

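The wrist view shows the tongs straight ahead: the pivot at (318,239), the sleeves starting at (295,139) and (343,139), and the jaw tips at (281,91) and (357,91). The empty cup is at (455,168), and the egg is mostly hidden near (430,235).

Run:
```python
from h import *
c,Rc,C=cam('wrist')
P=ray(c,Rc,C,[(318,239),(281,91),(357,91),(295,139),(343,139),(306,220),(330,220)],.02)
print(P.round(4))
a=(P[3]+P[4])/2;j=(P[1]+P[2])/2;b=(P[5]+P[6])/2
print(a,j,b,[np.degrees(np.arctan2(*(x-y)[[1,0]])) for x,y in((j,P[0]),(a,b),(j,b))],np.linalg.norm(j-P[0]),np.linalg.norm(a-b))
```

```text
[[ 0.4601 -0.1712  0.02  ]
 [ 0.4048  0.0188  0.02  ]
 [ 0.4973  0.0238  0.02  ]
 [ 0.4238 -0.0374  0.02  ]
 [ 0.4846 -0.0342  0.02  ]
 [ 0.4423 -0.1445  0.02  ]
 [ 0.475  -0.1427  0.02  ]]
[ 0.45417321 -0.03579179  0.02      ] [0.45107857 0.02129783 0.02      ] [ 0.45865882 -0.14360142  0.02      ] [np.float64(92.69274236869079), np.float64(92.38251730762778), np.float64(92.63197541196928)] 0.1927440653810103 0.10790290780931909
```

Call:
servo_tool:
  rows: [-1,-0.001,-0.001,0.04,0.7,-1,0,0,0.04,0,-1,0,0,0.04,0,-1,0,0,0.04,0,-1,0,0,0,0]

```text
time: 4.38
position: [0.4495, -0.0889, 0.0549]
tool_rot: [0.692, 0.721, -0.003, -0.009]
ft_force: [-0.9, 0.9, -0.9]
grip_width: 0.0872
grip_force: 0.0
```

Call:
servo_tool:
  rows: [-1,0,0,0.03,0,-1,0,0,0.02,0,-1,0,0,0.008,0,-1,0,0,0,0,-1,0,0,0,0]

```text
time: 4.8
position: [0.4557, -0.0906, 0.0062]
tool_rot: [0.692, 0.722, 0.0, 0.001]
ft_force: [0.3, 0.8, 0.1]
grip_width: 0.0871
grip_force: 0.0
```

Run:
```python
from h import *
o,Rt,p=pose();print(p,o['ft_force'],o['grip_width'])
```

```text
[ 0.45574532 -0.09061484  0.00615535] [0.29627641 0.7864383  0.08320399] 0.08711482930449407
```

Call:
servo_tool:
  rows: [-0.06,0,0,0.002,0,-0.06,0,0,0,0,-0.06,0,0,0,0,-0.06,0,0,0,0,-0.06,0,0,0,0]
  newtons: 15

```text
time: 5.22
position: [0.4553, -0.0899, 0.0031]
tool_rot: [0.691, 0.722, 0.0, 0.001]
ft_force: [-0.3, 1.2, -0.0]
grip_width: 0.0615
grip_force: 0.2
```

Call:
servo_tool:
  rows: [-0.06,0,0,0,0,-0.06,0,0,0,0,-0.06,0,0,0,0,-0.06,0,0,0,0]

```text
time: 5.55
position: [0.4553, -0.0899, 0.0029]
tool_rot: [0.692, 0.722, 0.0, 0.0]
ft_force: [0.0, 0.4, 5.9]
grip_width: 0.0471
grip_force: 5.0
```

Call:
servo_tool:
  rows: [-0.06,0,0,-0.01,0,-0.06,0,0,-0.015,0,-0.06,0,0,-0.025,0,-0.06,0,0,-0.03,0,-0.06,0,0,-0.03,0]

```text
time: 5.97
position: [0.4535, -0.0893, 0.1134]
tool_rot: [0.691, 0.722, -0.001, -0.002]
ft_force: [0.7, -0.3, -1.2]
grip_width: 0.0461
grip_force: 3.6
```

Call:
servo_tool:
  rows: [-0.06,0,0,-0.03,0,-0.06,0,0,-0.02,0,-0.06,0,0,0,0,-0.06,0,0,0,0]

```text
time: 6.3
position: [0.4549, -0.0898, 0.1636]
tool_rot: [0.691, 0.722, 0.0, 0.001]
ft_force: [0.6, -0.2, -1.6]
grip_width: 0.0466
grip_force: 3.6
```

Run:
```python
from h import *
c,Rc,C=cam('wrist');cv2.imwrite('pics/w2.png',c['pixels'][:,:,::-1])
o,Rt,p=pose();print(p,Rt.round(3).tolist(),C,o['grip_width'],o['grip_force'],o['ft_force'])
for q in ['tongs_grip','tongs_jaws','egg_center']: print(q,[(np.round(r['at'],3),round(r['score'],2)) for r in robot.place_of(c,q)])
```

```text
[ 0.45409761 -0.08947227  0.16244725] [[-0.044, 0.999, -0.001], [0.999, 0.044, 0.0], [0.0, -0.001, -1.0]] [ 0.45140574 -0.02343664  0.32575092] 0.04610064178776783 3.6291349593011546 [-0.48671782 -0.36181766 -1.0900762 ]
tongs_grip []
tongs_jaws []
egg_center []
```

View pics/w2.png

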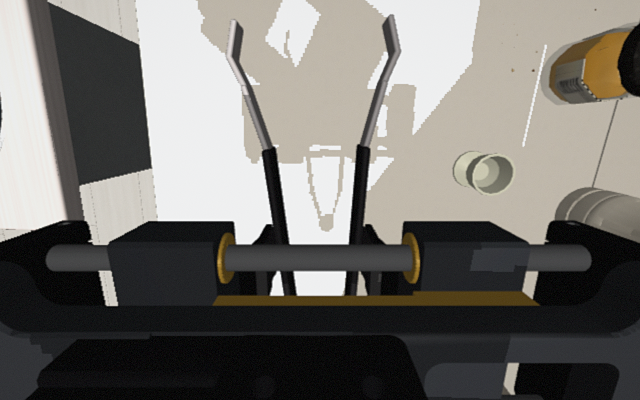

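The tongs are held level. The jaw tips are at (237,21) and (391,20), the V apexes at about (231,55) and (396,55), and the sleeve front ends at (269,148) and (361,148).

Run:
```python
from h import *
c,Rc,C=cam('wrist');o,Rt,p=pose()
for uv,z in [((237,21),.18),((391,20),.18),((233,55),.18),((396,55),.18),((269,148),.186),((361,148),.186)]:
    P=ray(c,Rc,C,uv,z)[0];print(uv,(Rt.T@(P-p)).round(4))
for n in ('top','scene'):
    c=robot.camera(n)
    for q in ('egg_center','egg_cup','egg'): print(n,q,[(np.round(r['at'],3),round(r['score'],2)) for r in robot.place_of(c,q)])
```

```text
(237, 21) [ 0.114  -0.0371 -0.0185]
(391, 20) [ 0.1143  0.0327 -0.0187]
(233, 55) [ 0.1    -0.04   -0.0185]
(396, 55) [ 0.0999  0.036  -0.0187]
(269, 148) [ 0.0576 -0.024  -0.0246]
(361, 148) [ 0.0576  0.0203 -0.0248]
top egg_center []
top egg_cup [(array([ 0.616, -0.171,  0.002]), 0.62), (array([0.723, 0.046, 0.001]), 0.46)]
top egg [(array([ 0.62 , -0.171,  0.032]), 0.62)]
scene egg_center [(array([0.39 , 0.332, 0.   ]), 0.59)]
scene egg_cup [(array([0.614, 0.237, 0.041]), 0.64)]
scene egg []
```

Call:
servo_tool:
  rows: [-0.06,0,0,0,4,-0.06,0,0,0,6.5,-0.06,0,0,0,6.5,-0.06,0,0,0,6.5,-0.06,0,0,0,6.5]

```text
time: 7.37
position: [0.4549, -0.0898, 0.1626]
tool_rot: [0.856, 0.516, 0.0, 0.0]
ft_force: [-0.3, -0.2, -0.2]
grip_width: 0.0464
grip_force: 3.6
```

Call:
servo_tool:
  rows: [-0.06,0,0,0,6.5,-0.06,0,0,0,6.5,-0.06,0,0,0,6.5,-0.06,0,0,0,6.5,-0.06,0,0,0,6.5]

```text
time: 7.78
position: [0.4549, -0.0898, 0.1626]
tool_rot: [0.967, 0.256, 0.0, 0.0]
ft_force: [0.4, -0.5, -0.3]
grip_width: 0.0461
grip_force: 3.6
```

Call:
servo_tool:
  rows: [-0.06,0,0,0,6.5,-0.06,0,0,0,6.5,-0.06,0,0,0,6.5,-0.06,0,0,0,6.5,-0.06,0,0,0,6.5]

```text
time: 8.2
position: [0.4549, -0.0898, 0.1626]
tool_rot: [1.0, -0.025, 0.0, 0.0]
ft_force: [0.8, -0.3, 0.4]
grip_width: 0.046
grip_force: 3.6
```

Call:
servo_tool:
  rows: [-0.06,0,0,0,6.5,-0.06,0,0,0,6.3,-0.06,0.02,0.01,0,0,-0.06,0.026,0.012,0,0,-0.06,0.02,0.008,0,0]

```text
time: 8.62
position: [0.5122, -0.1374, 0.1629]
tool_rot: [0.991, -0.133, 0.001, 0.0]
ft_force: [-0.1, 0.4, -1.1]
grip_width: 0.0462
grip_force: 3.6
```

Call:
servo_tool:
  rows: [-0.06,0.011,0.004,0,0,-0.06,0,0,0,0,-0.06,0,0,0,0]

```text
time: 8.87
position: [0.5198, -0.1428, 0.1622]
tool_rot: [0.991, -0.133, -0.001, -0.0]
ft_force: [-0.3, 1.0, -0.9]
grip_width: 0.0464
grip_force: 3.6
```

Run:
```python
from h import *
c,Rc,C=cam('wrist');cv2.imwrite('pics/w3.png',c['pixels'][:,:,::-1])
o,Rt,p=pose();print(p,Rt.round(3).tolist(),C,o['grip_width'],o['grip_force'],o['ft_force'])
for q in ['tongs_jaws','egg_center','egg_cup']: print(q,[(np.round(r['at'],3),(Rt.T@(r['at']-p)).round(4),round(r['score'],2)) for r in robot.place_of(c,q)])
for r in robot.outline_of(c,'egg'):
    v,u=np.nonzero(r['region']);print(len(u),u.min(),u.max(),v.min(),v.max(),round(r['score'],2))
```

```text
[ 0.51897764 -0.14215659  0.1621262 ] [[0.965, -0.264, -0.002], [-0.264, -0.965, 0.001], [-0.002, -0.001, -1.0]] [ 0.58400299 -0.16094973  0.32436723] 0.04583896285312011 3.62942170424958 [-0.19766616  0.07836536 -1.71137157]
tongs_jaws []
egg_center [(array([ 0.616, -0.17 ,  0.064]), array([0.1012, 0.001 , 0.0981]), 0.65)]
egg_cup []
2135 293 342 64 117 0.65
```

View pics/w3.png

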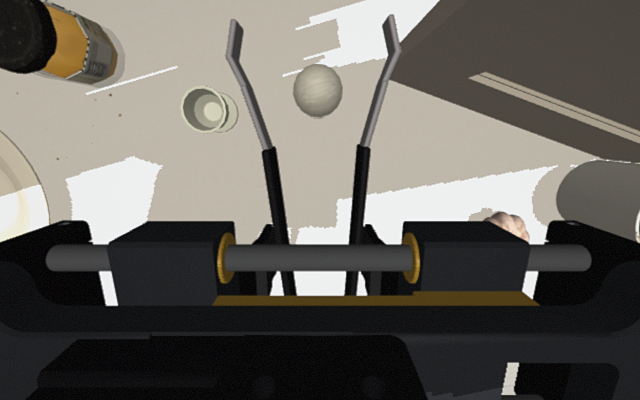

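The egg is at (318,91), between the open jaws. The empty cup is at (208,110). The cabinet door's bottom free corner is at (388,80), close to the right jaw, so I check that distance before lowering.

Run:
```python
from h import *
c,Rc,C=cam('wrist');o,Rt,p=pose()
for uv in [(388,80),(440,0)]:
  for z in (0.,.03,.06,.1,.15): 
    P=ray(c,Rc,C,uv,z)[0];print(uv,z,P.round(3),np.hypot(*P[:2]).round(3),(Rt.T@(P-p)).round(4))
for z in (.059,.064): print((Rt.T@(ray(c,Rc,C,(317.5,90.5),z)[0]-p)).round(4))
for uv in [(237,21),(391,20),(233,55),(396,55)]: print((Rt.T@(ray(c,Rc,C,uv,p[2]+.018)[0]-p)).round(4))
t,Rc,C=cam('top');P=ray(t,Rc,C,(409,203),0)[0];print('top',P,ray(t,Rc,C,(409,203),.1)[0])
d=t['pixels'][130:300,290:500,::-1];cv2.imwrite('pics/t4.png',cv2.resize(d,None,fx=3.5,fy=3.5))
```

```text
(388, 80) 0.0 [ 0.613 -0.246  0.   ] 0.66 [0.1176 0.0752 0.1625]
(388, 80) 0.03 [ 0.61  -0.238  0.03 ] 0.655 [0.1129 0.0683 0.1325]
(388, 80) 0.06 [ 0.608 -0.23   0.06 ] 0.65 [0.1082 0.0614 0.1025]
(388, 80) 0.1 [ 0.604 -0.219  0.1  ] 0.642 [0.1018 0.0522 0.0625]
(388, 80) 0.15 [ 0.599 -0.206  0.15 ] 0.634 [0.0939 0.0407 0.0125]
(440, 0) 0.0 [ 0.673 -0.312  0.   ] 0.741 [0.1927 0.1232 0.1624]
(440, 0) 0.03 [ 0.665 -0.298  0.03 ] 0.728 [0.181  0.1118 0.1324]
(440, 0) 0.06 [ 0.656 -0.284  0.06 ] 0.715 [0.1694 0.1005 0.1024]
(440, 0) 0.1 [ 0.645 -0.265  0.1  ] 0.698 [0.1538 0.0854 0.0624]
(440, 0) 0.15 [ 0.631 -0.242  0.15 ] 0.676 [0.1343 0.0664 0.0125]
[ 0.0997 -0.0004  0.1035]
[ 0.0991 -0.0003  0.0985]
[ 0.1141 -0.0366 -0.0181]
[ 0.1145  0.0334 -0.0181]
[ 0.1    -0.0395 -0.0181]
[ 0.0999  0.0367 -0.0181]
top [ 0.62078547 -0.24626381  0.        ] [ 0.59538906 -0.22506803  0.1       ]
```

View pics/t4.png

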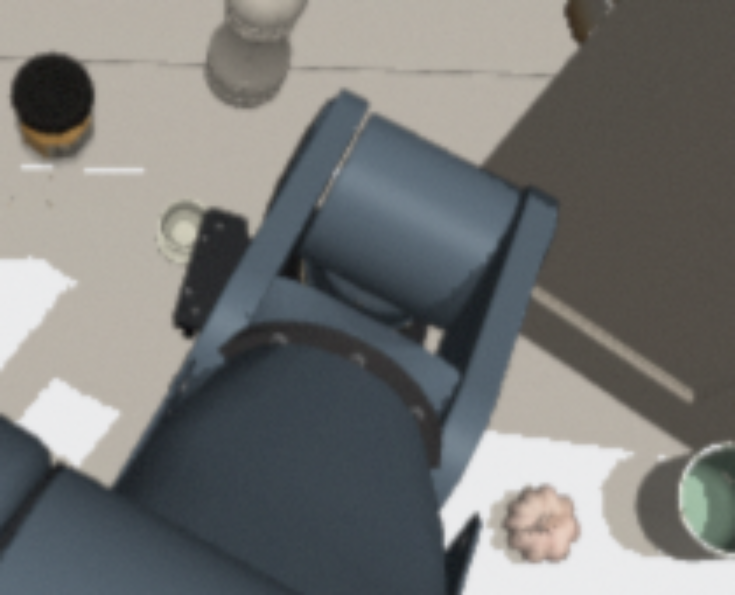

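Call:
servo_tool:
  rows: [-0.06,0,0.001,0.015,0,-0.06,0,0,0.02,0,-0.06,0,0,0.02,0,-0.06,0,0,0.015,0,-0.06,0,0,0,0]

```text
time: 9.63
position: [0.5177, -0.1427, 0.09]
tool_rot: [0.991, -0.133, -0.003, -0.001]
ft_force: [-0.1, -0.3, -1.4]
grip_width: 0.046
grip_force: 3.6
```

Call:
servo_tool:
  rows: [-0.06,0,0,0.015,0,-0.06,0,0,0.015,0,-0.06,0,0,0.013,0,-0.06,0,0,0,0,-0.06,0,0,0,0]

```text
time: 10.05
position: [0.5199, -0.1438, 0.0499]
tool_rot: [0.991, -0.133, -0.0, -0.0]
ft_force: [-0.7, -0.6, -0.7]
grip_width: 0.0461
grip_force: 3.6
```

Run:
```python
from h import *
c,Rc,C=cam('wrist');cv2.imwrite('pics/w5.png',c['pixels'][:,:,::-1])
o,Rt,p=pose();print(p,o['grip_width'],o['grip_force'],o['ft_force'])
```

```text
[ 0.52046205 -0.14408035  0.05039715] 0.04629068876473228 3.6282984350373226 [-0.03859419 -0.03310693 -0.61969918]
```

View pics/w5.png

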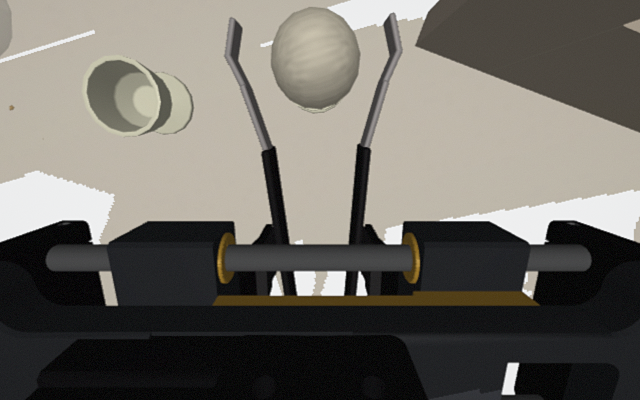

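The egg at (315,58) is centred between the jaws, whose apexes are at (233,55) and (396,55). The door corner at (416,45) is clear. I close the tongs now.

Call:
servo_tool:
  rows: [0.05,0,0,0.001,0,0.12,0,0,0,0,0.18,0,0,0,0,0.24,0,0,0,0,0.28,0,0,0,0]
  newtons: 18

```text
time: 10.52
position: [0.5201, -0.144, 0.0489]
tool_rot: [0.991, -0.133, 0.0, 0.0]
ft_force: [0.5, 0.3, -1.0]
grip_width: 0.0336
grip_force: 6.4
```

Call:
servo_tool:
  rows: [0.32,0,0,0,0,0.36,0,0,0,0,0.42,0,0,0,0,0.48,0,0,0,0,0.5,0,0,0,0]

```text
time: 10.93
position: [0.5201, -0.144, 0.0486]
tool_rot: [0.991, -0.133, 0.0, 0.0]
ft_force: [-0.1, 0.6, 0.5]
grip_width: 0.0323
grip_force: 18.0
```

Call:
servo_tool:
  rows: [0.55,0,0,0,0,0.55,0,0,0,0,0.55,0,0,0,0]

```text
time: 11.18
position: [0.5201, -0.1439, 0.0486]
tool_rot: [0.991, -0.133, 0.0, 0.0]
ft_force: [0.2, -0.4, -1.0]
grip_width: 0.0317
grip_force: 18.0
```

Clasped with the handles at 32 mm. Now a slow lift.

Call:
servo_tool:
  rows: [0.55,0,0,-0.003,0,0.55,0,0,-0.006,0,0.55,0,0,-0.01,0,0.55,0,0,-0.012,0,0.55,0,0,-0.012,0]

```text
time: 11.6
position: [0.5196, -0.1437, 0.0925]
tool_rot: [0.991, -0.133, -0.0, -0.0]
ft_force: [-0.5, -0.0, -1.7]
grip_width: 0.0317
grip_force: 18.0
```

Call:
servo_tool:
  rows: [0.55,0,0,-0.012,0,0.55,0,0,-0.012,0,0.55,0,0,-0.01,0,0.55,0,0,-0.005,0,0.55,0,0,0,0]

```text
time: 12.02
position: [0.5207, -0.1442, 0.1322]
tool_rot: [0.991, -0.133, 0.001, 0.001]
ft_force: [-0.0, -0.1, -1.4]
grip_width: 0.0324
grip_force: 18.0
```

Run:
```python
from h import *
c,Rc,C=cam('wrist');cv2.imwrite('pics/w6.png',c['pixels'][:,:,::-1])
o,Rt,p=pose();print(p,o['grip_width'],o['grip_force'],o['ft_force'])
print([(np.round(r['at'],3),(Rt.T@(r['at']-p)).round(4),round(r['score'],2)) for r in robot.place_of(c,'egg_center')])
```

```text
[ 0.52016913 -0.14397469  0.13129921] 0.031970780956711325 17.99965121783316 [ 0.46124757  0.16509131 -2.33873349]
[(array([ 0.617, -0.166,  0.149]), array([ 0.0995, -0.0043, -0.0172]), 0.57)]
```

View pics/w6.png

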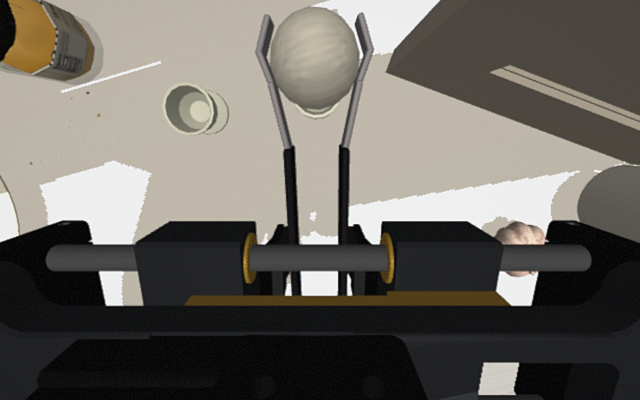

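The egg is clasped and lifted, and its cup is still standing below at (317,110). Next I lift further, draw in, turn and swing over to the bowl.

Call:
servo_tool:
  rows: [0.55,-0.006,0,-0.01,0,0.55,-0.012,0,-0.012,0,0.55,-0.016,0,-0.012,0,0.55,-0.016,0,-0.011,0,0.55,-0.016,0,-0.01,-2]

```text
time: 12.53
position: [0.4548, -0.1259, 0.1859]
tool_rot: [0.993, -0.115, -0.001, -0.0]
ft_force: [1.3, -0.7, -0.9]
grip_width: 0.0316
grip_force: 18.0
```

Call:
servo_tool:
  rows: [0.55,-0.004,0,0,-4,0.55,0,0,0,-5,0.55,0,0,0,-5,0.55,0,0,0,-5,0.55,0,0,0,-5]

```text
time: 12.95
position: [0.4515, -0.1251, 0.1856]
tool_rot: [0.995, 0.095, -0.001, -0.0]
ft_force: [-0.5, -0.4, -1.7]
grip_width: 0.0317
grip_force: 18.0
```

Call:
servo_tool:
  rows: [0.55,0,0,0,-5,0.55,0,0,0,-5,0.55,0,0,0,-4,0.55,0,0,0,-3,0.55,0,0,0,-2.3]

```text
time: 13.37
position: [0.4515, -0.1251, 0.1854]
tool_rot: [0.966, 0.26, -0.001, -0.001]
ft_force: [-0.0, -0.5, -1.4]
grip_width: 0.0316
grip_force: 18.0
```

Call:
servo_tool:
  rows: [0.55,0.004,-0.004,0,0,0.55,0.01,-0.01,0,0,0.55,0.016,-0.016,0,0,0.55,0.018,-0.018,0,0,0.55,0.018,-0.018,0,0]

```text
time: 13.78
position: [0.4761, -0.0342, 0.1855]
tool_rot: [0.966, 0.258, -0.0, -0.0]
ft_force: [-0.3, -0.8, -1.9]
grip_width: 0.0317
grip_force: 18.0
```

Call:
servo_tool:
  rows: [0.55,0.018,-0.02,0,0,0.55,0.018,-0.02,0,0,0.55,0.018,-0.02,0,0,0.55,0.018,-0.018,0,0,0.55,0.018,-0.018,0,0]

```text
time: 14.2
position: [0.5057, 0.0945, 0.1854]
tool_rot: [0.966, 0.258, -0.001, -0.0]
ft_force: [0.7, 1.0, -1.8]
grip_width: 0.0319
grip_force: 18.0
```

Run:
```python
from h import *
c,Rc,C=cam('wrist');cv2.imwrite('pics/w7.png',c['pixels'][:,:,::-1])
o,Rt,p=pose();print(o['time'],p,Rt.round(3).tolist(),o['grip_width'],o['grip_force'],o['ft_force'])
for q in ('egg_center','bowl_middle'):print([(np.round(r['at'],3),(Rt.T@(r['at']-p)).round(4),round(r['score'],2)) for r in robot.place_of(c,q)])
print((Rt.T@(np.array([.616,.236,.042])-p)).round(4))
```

```text
14.25 [0.50723156 0.09836273 0.18570161] [[0.866, 0.501, 0.001], [0.501, -0.866, 0.004], [0.003, -0.002, -1.0]] 0.03132219610948095 17.98200359568 [ 1.60082629  2.22915231 -1.4636759 ]
[(array([0.592, 0.145, 0.199]), array([ 0.0966,  0.0016, -0.0127]), 0.95)]
[(array([0.617, 0.235, 0.043]), array([ 0.1634, -0.0629,  0.143 ]), 0.89), (array([0.587, 0.144, 0.162]), array([ 0.0917, -0.0001,  0.0243]), 0.24)]
[ 0.1626 -0.0643  0.1444]
```

View pics/w7.png

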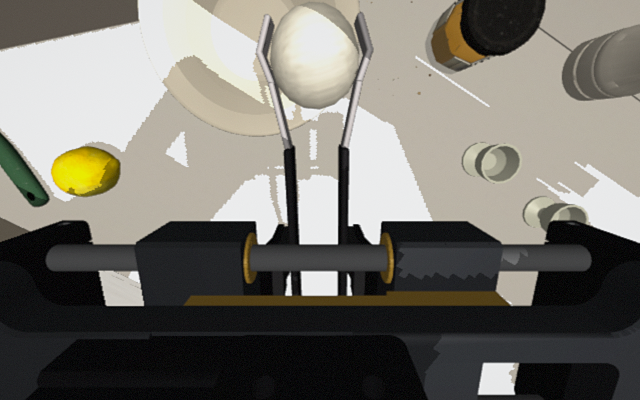

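The egg is firmly clasped, and both cups are standing at (490,162) and (555,215). About 65 mm remains along x and −y.

Call:
servo_tool:
  rows: [0.55,0.015,-0.015,0,0,0.55,0.018,-0.018,0,0,0.55,0.017,-0.017,0,0,0.55,0.012,-0.012,0,0,0.55,0.004,-0.004,0,0]

```text
time: 14.77
position: [0.5307, 0.184, 0.1854]
tool_rot: [0.966, 0.259, 0.0, -0.0]
ft_force: [0.0, 0.1, -0.9]
grip_width: 0.0315
grip_force: 18.0
```

Call:
servo_tool:
  rows: [0.55,0,0,0,0,0.55,0,0,0,0,0.55,0,0,0,0,0.55,0,0,0,0,0.55,0,0,0,0]

```text
time: 15.18
position: [0.5304, 0.1819, 0.1855]
tool_rot: [0.966, 0.258, -0.0, 0.0]
ft_force: [0.1, -0.4, -1.5]
grip_width: 0.0311
grip_force: 18.0
```

Run:
```python
from h import *
for n in('wrist','top'):
    c,Rc,C=cam(n);o,Rt,p=pose();print(o['time'],p,o['grip_width'],o['ft_force'])
    for q in ('egg_center','bowl_middle','egg_cup','empty_cup'):print(n,q,[(np.round(r['at'],3),(Rt.T@(r['at']-p)).round(4),round(r['score'],2)) for r in robot.place_of(c,q)])
    cv2.imwrite(f'pics/z{n}.png',c['pixels'][:,:,::-1])
```

```text
15.2333 [0.53051012 0.1820495  0.18558356] 0.03131924938015546 [-0.54975309 -0.02487296 -1.25587292]
wrist egg_center [(array([0.619, 0.236, 0.195]), array([ 0.1036, -0.0028, -0.0092]), 0.86), (array([0.718, 0.044, 0.004]), array([0.0934, 0.2133, 0.182 ]), 0.66)]
wrist bowl_middle [(array([0.618, 0.234, 0.043]), array([ 0.1016, -0.0012,  0.1426]), 0.84)]
wrist egg_cup []
wrist empty_cup [(array([ 0.631, -0.063,  0.   ]), array([-0.0346,  0.2624,  0.1854]), 0.78)]
15.4833 [0.53065076 0.18276595 0.18559867] 0.03126251120320544 [ 0.55270271 -0.22904302 -1.92284871]
top egg_center []
top bowl_middle []
top egg_cup [(array([ 0.616, -0.168,  0.002]), array([-0.1017,  0.3468,  0.1838]), 0.82)]
top empty_cup [(array([ 0.63 , -0.065, -0.002]), array([-0.0378,  0.2638,  0.1877]), 0.59)]
```

View pics/zwrist.png

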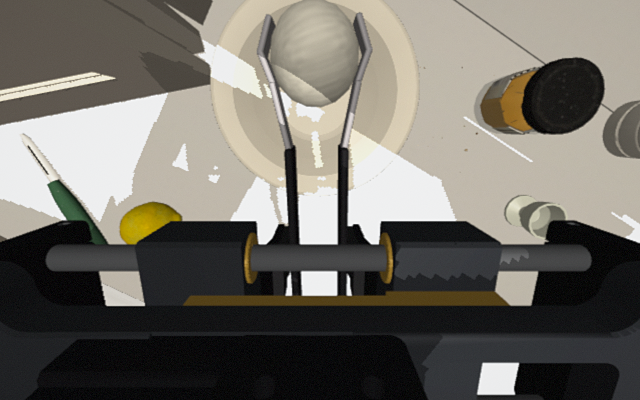

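The egg is clasped over the middle of the bowl at about z = 0.197 m, and the cups have not moved.

Call:
servo_tool:
  rows: [0.55,0,0,-0.002,0,0.55,0,0,0,0,0.55,0,0,0,0,0.55,0,0,0,0]

```text
time: 16.02
position: [0.5307, 0.183, 0.1876]
tool_rot: [0.966, 0.259, 0.0, 0.0]
ft_force: [-0.3, 0.2, -1.5]
grip_width: 0.0315
grip_force: 18.0
```

```bash
python3 -c "
from rig import robot
print(robot.hand_in())"
```

```text
the job is handed in; nothing more can be done
None
```

I handed the job in at about 16 s with the egg clasped in the tongs, within a few millimetres of the bowl's middle and about 20 cm above the worktop; both cups were still where they started, but the hand-in returned no verdict.

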